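# Clamp the sample tubes in the bead mill

## Task

The bead mill on the bench is loaded with sample tubes: close its tube holder. Lower the clamp plate (its knob serves as handle) over the mill's two locating pins until it lies flush, then turn the knob backwards (anticlockwise seen from above) until it clicks down off the thread ends, and forwards (clockwise) until it is tight down on the plate. Set the plate down gently, not dropped, and leave the other things on the bench where they are.

Things in the scene. Friction and masses are not known exactly. Their poses are not given: they have to be found in the camera images.
- bead_mill: The bead mill, fixed to the bench: white housing 230 x 240 mm (its x, y), 80 mm high; on it a platform 160 x 200 mm and a grey tube holder with two rows of five white-capped tubes (x = +-38 mm, cap tops just under the seat's height). Controls on its -x side. Origin: on the axis of the stud, at bench height; z up.
- mill_seat (a point): Point on the mill's stud axis at the height of the plate's seat, 150 mm above the bench. The stud here is threaded steel, 42 mm across, and stands 34 mm above the seat. The seat is the shoulders (22 mm across) of the two locating pins.
- mill_pin (a point): Tip of one of the mill's two upright steel locating pins, 10 mm thick with a tapered end, 22 mm above the seat. This one stands at y = +75 mm of the mill's frame (x = 0), the other at y = -75 mm.
- clamp_plate: The clamp plate: loose aluminium plate 110 x 180 mm (its x, y), 8 mm thick, about 0.36 kg, lying flat on the bench with a black T-bar knob on top. A 47 mm hole in the middle takes the stud, two 13 mm holes at y = +75 and -75 mm take the pins; either way round fits. Origin: centre of its underside, z up.
- knob_bar (a point): Centre of the top of the knob's T-bar, on the axis of the plate's middle hole; 68 mm above the plate's underside when the knob is down. The bar lies along this point's x axis: 140 mm long, 16 mm thick, 26 mm high; it can be pinched across its middle or pushed near its end. Below it is the hub, 62 mm across, 34 mm high.
- knob_rise (a joint): Gap under the knob's hub (m): 0 down on the plate. The knob (0.15 kg) is captive in the plate and can rise 0.016, so the plate hangs that much lower when lifted by the knob. Set on the mill, the knob rests on the thread ends at 0.009 to 0.012; backing lifts it to about 0.0135, then it clicks down to about 0.005; forwards screws it down to 0.
- knob_turn (a joint): Angle of the knob in the plate (rad), growing clockwise from above (forwards, tightening); 0: bar along the plate's x axis. Friction 0.03 N m holds it. On the mill, either way round, backing it drops it off the thread ends just below 0 (again every half turn: two starts, 18 mm lead); from there it meets the plate near 1.6 and is tight near 2.0. About 8 N near the bar's end makes it tight.
- tube_rack: Bystander: white rack with tubes, 70 x 170 x 53 mm, loose. Origin: centre of its underside.
- spray_bottle: Bystander: clear bottle, 68 mm across, 170 mm high, loose, standing. Origin: centre of its underside.
- bone_jar: Bystander: wide jar with white cap, 80 mm across, 85 mm high, loose, standing. Origin: centre of its underside.
- wipe_box: Bystander: grey box of wipes, 120 x 220 x 86 mm, loose. Origin: centre of its underside.

How it is judged:
On the way, in this order (a step that is already met when the one before it is completed fails the run):
1. the clamp plate lies flush on the mill's pin shoulders (z of clamp_plate in the frame of mill_seat below 0.002 m and horizontal distance between clamp_plate and mill_seat below 0.003 m and angle between the z axis of clamp_plate and the z axis of bead_mill, either way round below 0.03 rad), for 0.2 s.
2. the knob has been turned backwards past the thread ends and has clicked down, with the plate still flush (value of joint knob_turn below 0.4 rad and value of joint knob_rise below 0.007 m and z of clamp_plate in the frame of mill_seat below 0.002 m), for 0.05 s.
At the end, for the whole second after the job is handed in: The plate lies flush on the pin shoulders (within 1.5 mm, centred within 3 mm, level within 0.02 rad) and at rest; the knob is screwed down on the plate (gap under 1 mm) and tight (knob_turn over 1.85, or half or whole turns less if it was backed past more clicks) (z of clamp_plate in the frame of mill_seat below 0.0015 m and horizontal distance between clamp_plate and mill_seat below 0.003 m and angle between the z axis of clamp_plate and the z axis of bead_mill, either way round below 0.02 rad and value of joint knob_rise below 0.001 m and (value of joint knob_turn above 1.85 rad or value of joint knob_turn between -1.29 and -0.5 rad or value of joint knob_turn between -4.43 and -3.64 rad) and linear speed of clamp_plate below 0.01 m/s); the robot touches nothing.
It fails at once if the plate is dropped or slammed onto the mill (faster than 0.4 m/s just above its seat) (horizontal distance between clamp_plate and mill_seat below 0.03 m and z of clamp_plate in the frame of mill_seat between -0.01 and 0.015 m and linear speed of clamp_plate above 0.4 m/s).
It fails at once if a bystander is shoved more than 30 mm or knocked over (distance of any of tube_rack, spray_bottle, bone_jar, wipe_box from where it was at the start of the episode above 0.03 m or angle between any of spray_bottle, bone_jar's own z axis and vertical above 0.5 rad).
It also fails if it takes over 72 s, if anything falls off the work surface, if the arm or the gripper's body presses on something with over 40 N, if the wrist force passes 120 N, or if a joint passes its speed limit or range.

## Robot

A 6-joint arm with a two-finger parallel gripper is mounted at the origin on the work surface. World frame = base frame: x ahead of the robot, y to its left, z up, the work surface at z = 0. Lengths are in m, angles in rad, forces in N, time in s.
With the tool pointing down it reaches from about 0.3 to 0.775 m from the base axis. Payload 14.6 kg.
Tool frame: the origin (TCP) lies between the finger pads; the fingertips stand 19 mm ahead of it and the grasp point (between the pads) is the TCP; z points along the fingers, y is the direction in which the jaws open and shut (so a half turn about z gives the same grasp; the last joint's range is limited). The gripper opens to 94 mm and grips with 3 to 60 N. Pads are 16 mm wide; open, the fingers measure 119 mm over their backs; the gripper's body (75 mm by 177 mm) begins 78 mm behind the grasp point.
Start: joints at [1.241, 0.3, 1.521, -0, 1.321, -0.067], TCP at [0.143, 0.531, 0.224] pointing down, gripper open.
Joint ranges: [-3.03, 3.03], [-0.79, 2.21], [0.23, 2.52], [-1.04, 4.18], [0, 3.07], [-2.55, 2.55]. Speed limits (rad/s): [2.22, 2.22, 2.57, 3.14, 3.14, 3.14].

## Interface

Orientations are given as a unit quaternion [x, y, z, w].
In Python, from rig import telemetry, optics, finish_job gives the robot as it stands.
- The arm moves only by the tool jog_arm, never from a script. Its argument "series" is one flat list of numbers, 4 for each row, row after row: the shift along the world's x, y, z in mm, then the turn about the world's z in rad. In form: [tx, ty, tz, spin, tx, ty, tz, spin, ...]. A call has 1 to 8 rows; each row is the pose to reach, as a shift and turn from the pose commanded when the call began; what a row does not reach only later rows make up. A row lasts 1/12 s, in which the tool goes at most 41.7 mm and 7.16 degrees, less where a joint would pass 70% of its speed; a pose out of reach is approached as far as the arm can. A call with a gripper value outside its range is refused whole. "jaw" is the closure, from 0 (fully open) to 1 (shut), set as the call begins (left out, the last holds). The fingers move at their own pace and stop on an object; the grip force is fixed at half the most. Time passes only in rows, so rows that repeat a pose let the fingers close. It gives the time, the measured TCP pose, the force and the opening at its end, in the units of the state.
- telemetry.read_state(): the state, without advancing time (a new reading comes with each control period).
- optics.snapshot(name): name is "scene" or "top" or "wrist"; returns the picture (480x640x3 uint8, red, green, blue); there is no depth.
- optics.calibration(name): a dict with "fx", "fy", "cx", "cy" (pixels), "dist_coeffs" ([k1, k2, p1, p2, k3] as OpenCV has them; the pictures are not rectified), "R" (3x3) and "t" (3): a world point X has camera coordinates R X + t; the wrist camera has in their place "hand_eye" (4x4, takes a point from camera to tool coordinates, whose origin is the TCP and whose axes are the flange's). Camera axes: x right, y down, z forward; pixel columns grow to the right and rows downward; lengths in m; the calibration is good to about 2 mm. A picture is of the moment at which its call begins: read the wrist's pose just before it. calibration takes no time and is no camera call.
- finish_job(): hands the job in, once; it reports no verdict.
Trained networks look in the newest picture that a camera, given by its name, has taken for a name from the list of things; names that differ only in an ending like _2 or _b are one class to them, and where a whole thing is asked for, a point or a joint stands for the part that bears it (a point fixed in the world has none). Each returns a list of dicts, best first, with "score" (0 to 1); they miss things now and then, are a little off and sometimes report something else, mostly with a low value. They report only what shows in the picture. A call takes as long as a camera call.
- optics.look_for(label, camera): "box" ([left, top, width, height] in pixels, round what is visible of it).
The state is a dict: "t": time; "qpos": joint angles; "qd": joint speeds; "joint_torque": joint torques, N m; "position": TCP position; "eef_rot": TCP orientation; "ft_force": force on the tool from outside, world axes, zero at the start; "ft_torque": the same for the moment, N m; "finger_gap": opening from 0.0 (shut) to 1.0 (fully open).
Only numpy, scipy, OpenCV 4.12 (cv2) and the standard library are available. Lean on these libraries where they do the work, as an engineer would, in place of code of your own. Each camera call takes 0.05 s, during which the arm holds its last target.

## Working session

There is one attempt and no reset: what is moved stays moved. The work goes in short steps, Python scripts to look and compute and a tool call to move; the robot and the scene stay as the last step left them, time stands still between calls to the robot, and variables do not carry over. Pictures are saved under pics/ and viewed, and the job is handed in when it is done.

Besides the shell and the picture viewer there is one more tool, called after "Call:" as name(argument=value, ...) on one line, values as JSON. jog_arm: Moves the arm, as the interface text tells. Its arguments: {"type":"object","properties":{"series":{"type":"array","items":{"type":"number"}},"jaw":{"type":"number"}},"required":["series"]}

```bash
mkdir -p pics; ls; python3 - <<'E'
from rig import telemetry, optics
import cv2
s=telemetry.read_state()
print({k:(v if isinstance(v,(int,float)) else [round(float(x),3) for x in v]) for k,v in s.items()})
for n in ["scene","top","wrist"]:
    im=optics.snapshot(n); cv2.imwrite(f"pics/a_{n}.png",im[:,:,::-1])
    c=optics.calibration(n); print(n,c)
    if n!="wrist":
        for l in ["bead_mill","clamp_plate","knob_bar","mill_pin","tube_rack","spray_bottle","bone_jar","wipe_box"]:
            print(l,[( [round(float(x)) for x in d["box"]],round(d["score"],2)) for d in optics.look_for(l,n)[:2]])
E
```

```text
pics
{'t': 0.0, 'qpos': [1.241, 0.301, 1.522, -0.0, 1.321, -0.067], 'qd': [-0.001, 0.0, -0.002, 0.001, -0.001, -0.001], 'joint_torque': [0.002, -53.18, -35.274, 0.071, 0.024, -0.0], 'position': [0.143, 0.531, 0.224], 'eef_rot': [0.131, 0.991, -0.001, -0.0], 'ft_force': [0.783, 0.405, 0.476], 'ft_torque': [-0.021, -0.012, 0.017], 'finger_gap': 0.9993773611648674}
scene {'fx': 537.3258423750744, 'fy': 537.3258423750744, 'cx': 325.06101457146116, 'cy': 249.0059468954435, 'dist_coeffs': array([-0.08998666,  0.        ,  0.        ,  0.        ,  0.        ]), 'R': array([[-0.48038675,  0.87688058, -0.01757915],
       [ 0.5492529 ,  0.28515332, -0.7854991 ],
       [-0.68377615, -0.38699876, -0.61861307]]), 't': array([ 0.16615025, -0.26734912,  1.96760704])}
bead_mill [([291, 218, 113, 94], 0.64)]
clamp_plate [([217, 209, 64, 42], 0.94)]
knob_bar [([227, 211, 37, 24], 0.74)]
mill_pin [([292, 219, 118, 96], 0.85), ([223, 209, 42, 28], 0.39)]
tube_rack [([240, 281, 63, 47], 0.68)]
spray_bottle [([320, 278, 24, 60], 0.74)]
bone_jar [([166, 245, 29, 35], 0.68)]
wipe_box [([425, 265, 100, 75
[... 630 characters left out ...]

spray_bottle [([275, 178, 26, 35], 0.91), ([450, 271, 35, 53], 0.46)]
bone_jar [([465, 181, 40, 38], 0.68)]
wipe_box [([116, 256, 100, 52], 0.77)]
wrist {'fx': 413.78374508727325, 'fy': 413.78374508727325, 'cx': 323.7103638088872, 'cy': 240.78666146434423, 'dist_coeffs': array([-0.06613405,  0.        ,  0.        ,  0.        ,  0.        ]), 'hand_eye': array([[-1.24724727e-03, -9.67367979e-01, -2.53372527e-01,
         7.28169351e-02],
       [ 9.99999182e-01, -1.27830735e-03, -4.20434261e-05,
        -5.79661641e-05],
       [-2.83216499e-04, -2.53372372e-01,  9.67368782e-01,
        -1.60788718e-01],
       [ 0.00000000e+00,  0.00000000e+00,  0.00000000e+00,
         1.00000000e+00]])}
```

View pics/a_scene.png

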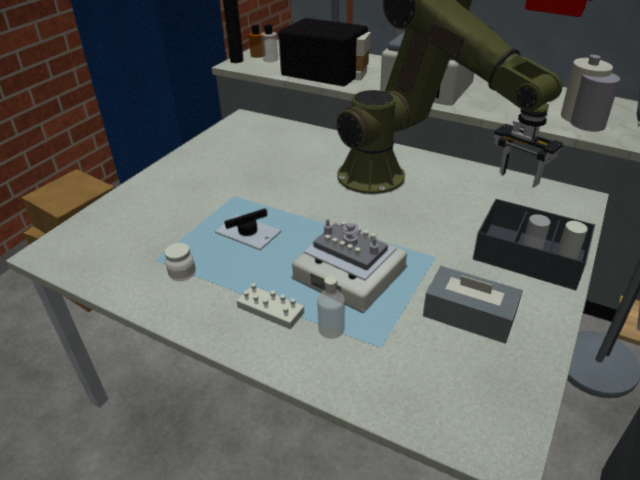

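View pics/a_top.png

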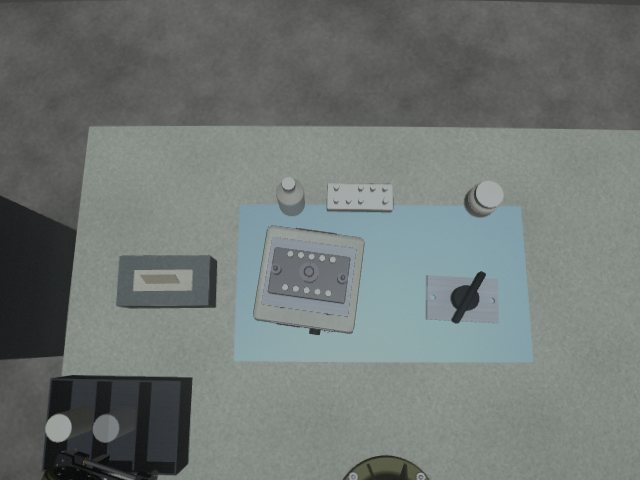

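View pics/a_wrist.png

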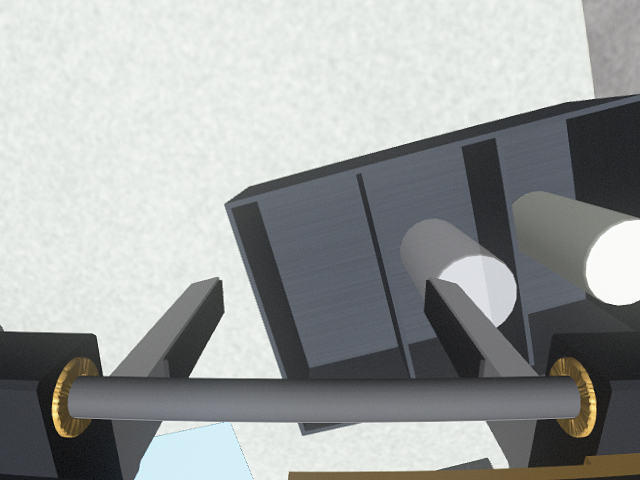

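The scene and top pictures show the plate on the right, at top-image pixel (462,298). The mill is at (309,272), turned a few degrees. The rack, bottle and jar are behind them at larger x. I'll zoom in on the top picture.

```bash
cat > h.py <<'E'
from rig import telemetry, optics
import cv2, numpy as np
from scipy.spatial.transform import Rotation as Ro
def cam(n,s=None):
    c=optics.calibration(n); K=np.array([[c["fx"],0,c["cx"]],[0,c["fy"],c["cy"]],[0,0,1]]); d=np.array(c["dist_coeffs"])
    if n=="wrist":
        s=s or telemetry.read_state(); H=np.array(c["hand_eye"]); T=np.eye(4)
        T[:3,:3]=Ro.from_quat(s["eef_rot"]).as_matrix(); T[:3,3]=s["position"]
        M=np.linalg.inv(T@H); R,t=M[:3,:3],M[:3,3]
    else: R,t=np.array(c["R"]),np.array(c["t"])
    return K,d,R,t
def w(cm,px,z):
    K,d,R,t=cm
    p=cv2.undistortPoints(np.array([[px]],float),K,d)[0,0]
    r=R.T@np.array([p[0],p[1],1]); o=-R.T@t
    return o+r*(z-o[2])/r[2]
def proj(cm,X):
    K,d,R,t=cm
    return cv2.projectPoints(np.array(X,float).reshape(-1,3),cv2.Rodrigues(R)[0],t,K,d)[0][:,0]
def st():
    s=telemetry.read_state()
    R=Ro.from_quat(s["eef_rot"]).as_matrix()
    print("t %.2f"%s["t"],"pos",np.round(s["position"],4),"yaxis ang %.4f"%np.arctan2(R[1,1],R[0,1]),"z",np.round(R[:,2],4),"F",np.round(s["ft_force"],1),"T",np.round(s["ft_torque"],2),"gap %.3f"%s["finger_gap"],"q",np.round(s["qpos"],3))
    return s
E
python3 - <<'E'
import cv2
im=cv2.imread("pics/a_top.png")
cv2.imwrite("pics/b1.png",cv2.resize(im[220:340,245:375],None,fx=6,fy=5,interpolation=cv2.INTER_CUBIC)[:600])
cv2.imwrite("pics/b2.png",cv2.resize(im[260:335,415:510],None,fx=8,fy=8,interpolation=cv2.INTER_CUBIC))
E
```

```text
(no output)
```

View pics/b1.png

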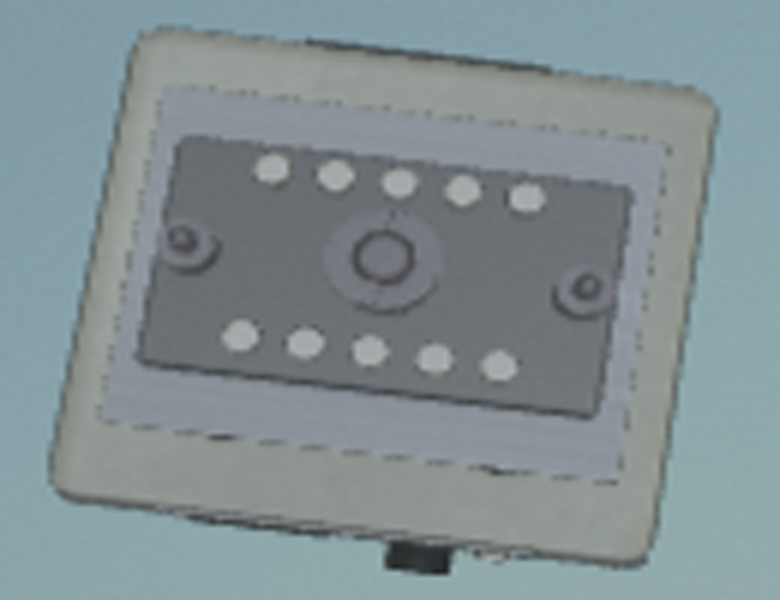

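View pics/b2.png

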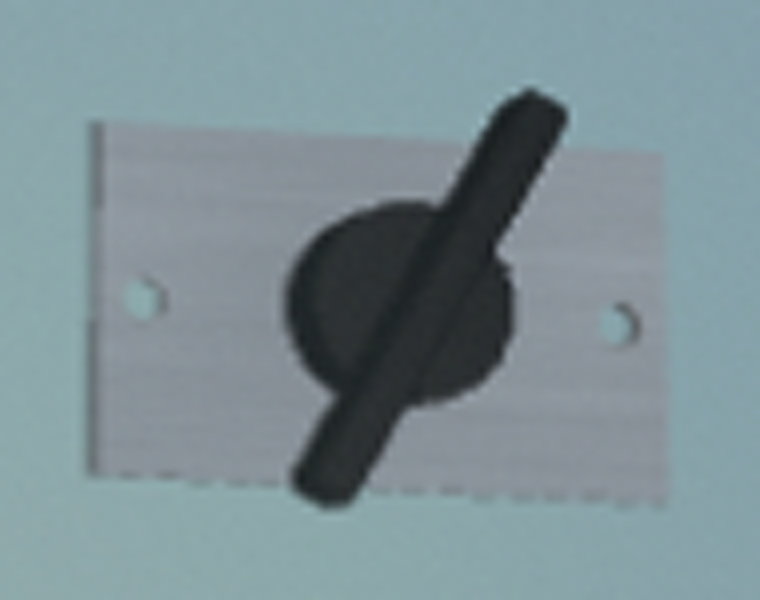

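```bash
python3 - <<'E'
from h import *
c=cam("top")
def q(l,p,z): X=w(c,p,z); print(l,np.round(X,4)); return X[:2]
a=q("pinL",(275.5,267.2),.172);b=q("pinR",(342.7,276.8),.172);print(np.linalg.norm(a-b),(a+b)/2,np.degrees(np.arctan2(*(a-b)[::-1])))
q("stud",(308.7,271),.184)
a=q("hL",(432.8,297),.008);b=q("hR",(492.2,300.3),.008);print(np.linalg.norm(a-b),(a+b)/2,np.degrees(np.arctan2(*(a-b)[::-1])))
a=q("b1",(483.0,272.5),.068);b=q("b2",(455.5,321.5),.068);print(np.linalg.norm(a-b),(a+b)/2,np.degrees(np.arctan2(*(a-b)[::-1])))
for l,p,z in [("rack",(360,205),0),("bottle",(292,212),0),("jar",(483,213),0),("box",(165,305),0),("rackR",(393,183),.053)]: q(l,p,z)
E
```

```text
pinL [0.549  0.2555 0.172 ]
pinR [0.5289 0.109  0.172 ]
0.1478580195550613 [0.53891627 0.18221718] 82.1796285985992
stud [0.5394 0.1827 0.184 ]
hL [ 0.5003 -0.126   0.008 ]
hR [ 0.4925 -0.2758  0.008 ]
0.15000618620193285 [ 0.49643219 -0.20090495] 87.01460300483012
b1 [ 0.5544 -0.2354  0.068 ]
b2 [ 0.4376 -0.1626  0.068 ]
0.13762407417052827 [ 0.4960097  -0.19897466] -31.92578693230222
rack [0.7407 0.0529 0.    ]
bottle [0.7207 0.231  0.    ]
jar [ 0.7214 -0.2702  0.    ]
box [0.4762 0.548  0.    ]
rackR [ 0.7839 -0.0265  0.053 ]
```

Call:
jog_arm(series=[13,-28,20,0,27,-57,40,-0.05,41,-86,60,-0.1,55,-115,60,-0.15,69,-144,60,-0.2,83,-173,60,-0.25,97,-202,60,-0.295,110,-230,60,-0.295])

```text
t: 1.62
position: [0.2532, 0.2996, 0.2846]
eef_rot: [0.277, 0.961, 0.0, 0.0]
ft_force: [-0.0, 0.3, -0.1]
finger_gap: 1.002
```

Call:
jog_arm(series=[15,-32,0,0,30,-64,0,0,46,-96,0,0,61,-128,0,0,77,-160,0,0,92,-192,0,0,108,-224,0,0,122,-253,0,0])

```text
t: 2.28
position: [0.3753, 0.0461, 0.2847]
eef_rot: [0.276, 0.961, 0.0, 0.0]
ft_force: [-0.1, 0.7, -0.4]
finger_gap: 0.999
```

Call:
jog_arm(series=[15,-32,0,0,30,-64,0,0,46,-96,0,0,61,-128,0,0,77,-160,0,0,92,-192,0,0,108,-224,0,0,120,-246,0,0])

```text
t: 2.95
position: [0.4954, -0.2005, 0.2841]
eef_rot: [0.276, 0.961, -0.0, -0.0]
ft_force: [0.4, -0.4, -0.8]
finger_gap: 1.0
```

```bash
python3 - <<'E'
from h import *
st(); im=optics.snapshot("wrist"); cv2.imwrite("pics/c.png",im[:,:,::-1])
E
```

```text
t 2.95 pos [ 0.4954 -0.2005  0.2841] yaxis ang 1.0117 z [-2.e-04 -1.e-04 -1.e+00] F [ 0.4 -0.4 -0.8] T [-0.02 -0.02 -0.03] gap 1.000 q [-0.453  0.226  1.476 -0.     1.44  -1.465]
```

View pics/c.png

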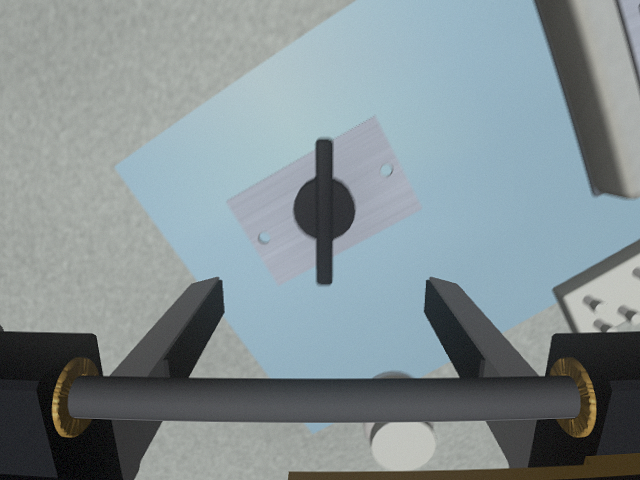

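The bar is nearly vertical in the wrist image, running from (324,139) to (324,284). The plate holes are at (387,170) and (264,238).

```bash
python3 - <<'E'
from h import *
im=cv2.imread("pics/c.png")
cv2.imwrite("pics/c2.png",cv2.resize(im[110:300,220:430],None,fx=3.8,fy=3.1,interpolation=cv2.INTER_CUBIC)[:600])
c=cam("wrist")
def q(l,p,z): X=w(c,p,z); print(l,np.round(X,4)); return X[:2]
def pr(a,b): print(np.linalg.norm(a-b),(a+b)/2,np.degrees(np.arctan2(*(a-b)[::-1])))
pr(q("h1",(387,170),.008),q("h2",(264,238),.008))
pr(q("b1",(324,139),.068),q("b2",(324,283),.068))
g=cv2.cvtColor(im,cv2.COLOR_BGR2GRAY)
for r in (150,165,260,275):
    row=g[r,300:350].astype(int); k=np.where(row<70)[0]+300; print(r,k.min(),k.max(), row.min())
E
```

```text
h1 [ 0.5018 -0.1279  0.008 ]
h2 [ 0.494  -0.2782  0.008 ]
0.150463552849082 [ 0.49792004 -0.2030602 ] 87.04644086928789
b1 [ 0.4393 -0.1665  0.068 ]
b2 [ 0.5539 -0.2386  0.068 ]
0.1354531693303506 [ 0.49659649 -0.20257453] 147.8305182384898
150 316 331 46
165 317 331 40
260 317 331 45
275 317 331 48
```

View pics/c2.png

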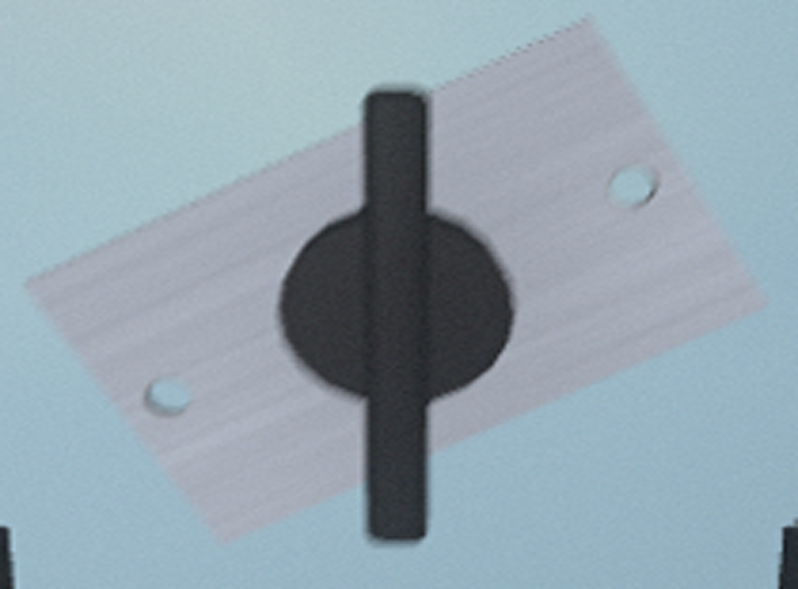

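Call:
jog_arm(series=[2,-2,-25,0,2,-2,-55,0,2,-2,-85,0,2,-2,-115,0,2,-2,-145,0,2,-2,-170,0,2,-2,-185,0,2,-2,-195,0])

```text
t: 3.67
position: [0.4962, -0.1995, 0.0876]
eef_rot: [0.275, 0.961, 0.0, -0.001]
ft_force: [0.4, 0.1, 0.7]
finger_gap: 0.999
```

Call:
jog_arm(series=[0,0,-10,0,0,0,-19,0,0,0,-25,0,0,0,-25,0])

```text
t: 4.0
position: [0.4966, -0.1998, 0.0637]
eef_rot: [0.275, 0.961, 0.0, -0.0]
ft_force: [-0.8, -0.5, 0.1]
finger_gap: 1.0
```

```bash
python3 - <<'E'
from h import *
st(); im=optics.snapshot("wrist"); cv2.imwrite("pics/d.png",im[:,:,::-1])
E
```

```text
t 4.00 pos [ 0.4966 -0.1998  0.0637] yaxis ang 1.0130 z [-8.e-04  4.e-04 -1.e+00] F [-0.8 -0.5  0.1] T [ 0.03 -0.05  0.05] gap 1.000 q [-0.451  0.459  1.711  0.     0.972 -1.464]
```

View pics/d.png

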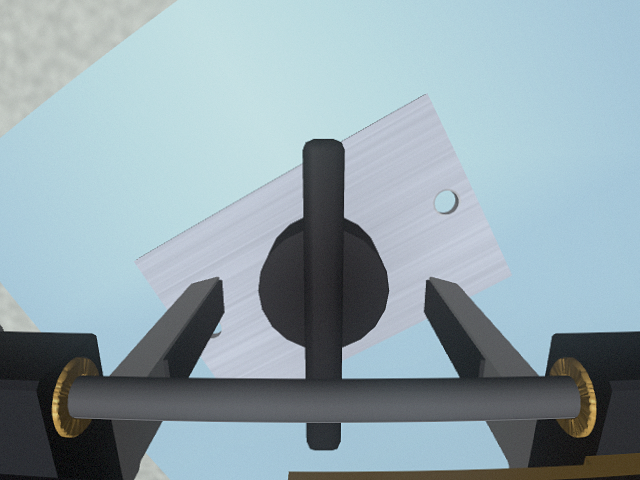

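Call:
jog_arm(series=[0,0,0,0,0,0,0,0,0,0,0,0,0,0,0,0,0,0,0,0,0,0,0,0], jaw=1)

```text
t: 4.55
position: [0.4969, -0.1999, 0.0646]
eef_rot: [0.275, 0.961, -0.0, 0.0]
ft_force: [-0.4, 0.2, 0.1]
finger_gap: 0.611
```

Call:
jog_arm(series=[0,0,2,0,0,0,6,0,0,0,10,0,0,0,14,0,0,0,18,0,0,0,22,0,0,0,28,0,0,0,36,0])

```text
t: 5.22
position: [0.4967, -0.1998, 0.1008]
eef_rot: [0.275, 0.961, 0.0, -0.0]
ft_force: [1.1, -0.4, -0.2]
finger_gap: 0.042
```

```bash
python3 - <<'E'
from h import *
st(); im=optics.snapshot("wrist"); cv2.imwrite("pics/e.png",im[:,:,::-1])
E
```

```text
t 5.22 pos [ 0.4967 -0.1998  0.1008] yaxis ang 1.0130 z [-5.e-04  2.e-04 -1.e+00] F [ 1.1 -0.4 -0.2] T [-0.01  0.03  0.01] gap 0.042 q [-0.451  0.404  1.689  0.     1.049 -1.464]
```

View pics/e.png

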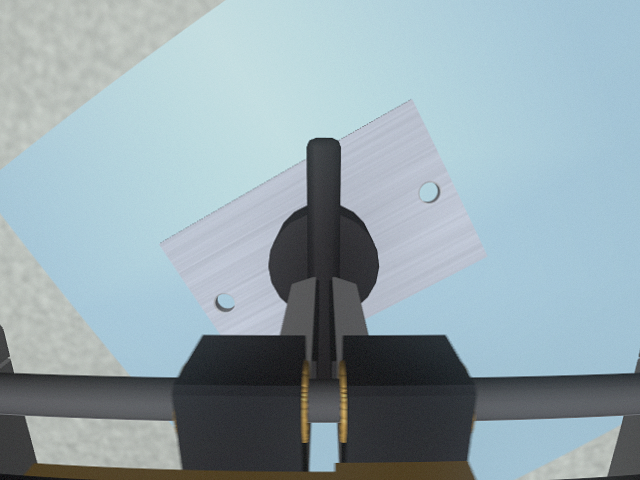

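The fingers are slower than I assumed, so they closed above the bar and nothing was disturbed. I'll reopen, go down and close for longer.

Call:
jog_arm(series=[0,0,0,0,0,0,0,0,0,0,0,0,0,0,0,0,0,0,0,0,0,0,0,0], jaw=0.6)

```text
t: 5.77
position: [0.4968, -0.1999, 0.1002]
eef_rot: [0.275, 0.961, 0.0, -0.0]
ft_force: [0.1, 0.2, 0.1]
finger_gap: 0.386
```

Call:
jog_arm(series=[0,0,-10,0,0,0,-24,0,0,0,-34,0,0,0,-37,0,0,0,-37,0])

```text
t: 6.18
position: [0.4965, -0.1997, 0.0624]
eef_rot: [0.275, 0.961, 0.0, -0.001]
ft_force: [0.5, -0.4, -0.8]
finger_gap: 0.398
```

Call:
jog_arm(series=[0,0,0,0,0,0,0,0,0,0,0,0,0,0,0,0,0,0,0,0,0,0,0,0,0,0,0,0,0,0,0,0], jaw=1)

```text
t: 6.85
position: [0.4971, -0.2, 0.0638]
eef_rot: [0.275, 0.961, -0.0, 0.0]
ft_force: [-0.9, 0.5, 6.0]
finger_gap: 0.167
```

Call:
jog_arm(series=[0,0,3,0,0,0,7,0,0,0,11,0,0,0,15,0,0,0,19,0,0,0,25,0,0,0,35,0,0,0,50,0])

```text
t: 7.52
position: [0.4961, -0.1995, 0.1132]
eef_rot: [0.275, 0.961, 0.0, -0.001]
ft_force: [-0.2, 0.7, -6.0]
finger_gap: 0.165
```

```bash
python3 - <<'E'
from h import *
st(); im=optics.snapshot("wrist"); cv2.imwrite("pics/f.png",im[:,:,::-1])
E
```

```text
t 7.52 pos [ 0.4961 -0.1995  0.1132] yaxis ang 1.0130 z [-0.0025  0.0013 -1.    ] F [-0.2  0.7 -6. ] T [0.04 0.02 0.01] gap 0.165 q [-0.451  0.387  1.68   0.     1.077 -1.464]
```

View pics/f.png

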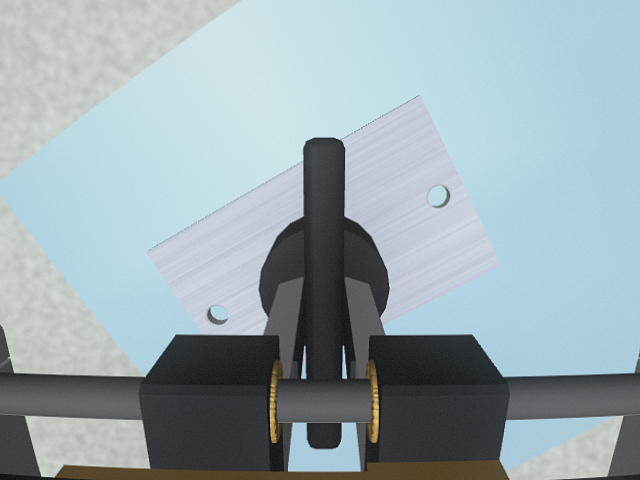

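Call:
jog_arm(series=[0,0,20,0,0,0,50,0,0,10,85,0,0,25,120,0,0,45,150,0,0,70,180,-0.02,10,95,205,-0.04,20,122,225,-0.06])

```text
t: 8.23
position: [0.5166, -0.077, 0.3411]
eef_rot: [0.305, 0.952, 0.0, 0.001]
ft_force: [0.7, 0.3, -6.3]
finger_gap: 0.166
```

Call:
jog_arm(series=[10,28,12,0,22,56,22,-0.01,36,84,25,-0.024,52,112,25,-0.024,68,140,25,-0.024,84,168,25,-0.024,96,190,25,-0.024,102,203,25,-0.024])

```text
t: 8.9
position: [0.6194, 0.1276, 0.3625]
eef_rot: [0.315, 0.949, -0.0, -0.001]
ft_force: [0.0, 0.6, -6.3]
finger_gap: 0.168
```

Call:
jog_arm(series=[1,3,0,0,2,5,0,0,2,5,0,0,2,5,0,0,2,5,0,0,2,5,0,0])

```text
t: 9.4
position: [0.6207, 0.1294, 0.3638]
eef_rot: [0.316, 0.949, 0.0, 0.0]
ft_force: [0.0, 0.0, -6.2]
finger_gap: 0.168
```

```bash
python3 - <<'E'
from h import *
st(); 
for n in("wrist","top"):
  im=optics.snapshot(n); cv2.imwrite(f"pics/g_{n}.png",im[:,:,::-1])
E
```

```text
t 9.40 pos [0.6207 0.1294 0.3638] yaxis ang 0.9281 z [ 4.e-04 -1.e-04 -1.e+00] F [ 0.   0.  -6.2] T [-0.01  0.02  0.01] gap 0.168 q [ 0.148  0.448  1.005 -0.     1.688 -0.78 ]
```

View pics/g_wrist.png

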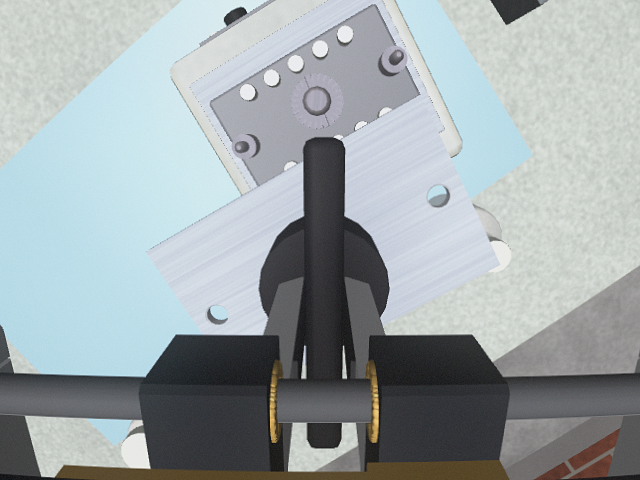

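View pics/g_top.png

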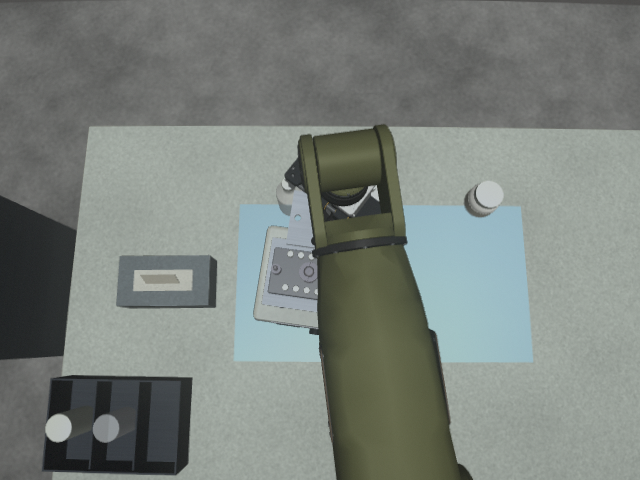

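The wrist picture shows both pins, near (397,58) and (243,147), the stud at (317,100), and both plate holes, at (438,195) and (217,314). I'll zoom in to measure them.

```bash
python3 - <<'E'
import cv2,numpy as np
im=cv2.imread("pics/g_wrist.png")
def cr(x,y,h=20,f=14): return cv2.resize(im[y-h:y+h,x-h:x+h],None,fx=f,fy=f,interpolation=cv2.INTER_CUBIC)
a=[cr(397,58),cr(243,147),cr(438,195),cr(217,314)]
o=np.vstack([np.hstack(a[:2]),np.hstack(a[2:])])
o=cv2.resize(o,(800,800))
cv2.imwrite("pics/g1.png",o[:400]);cv2.imwrite("pics/g2.png",o[400:])
E
```

```text
(no output)
```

View pics/g1.png

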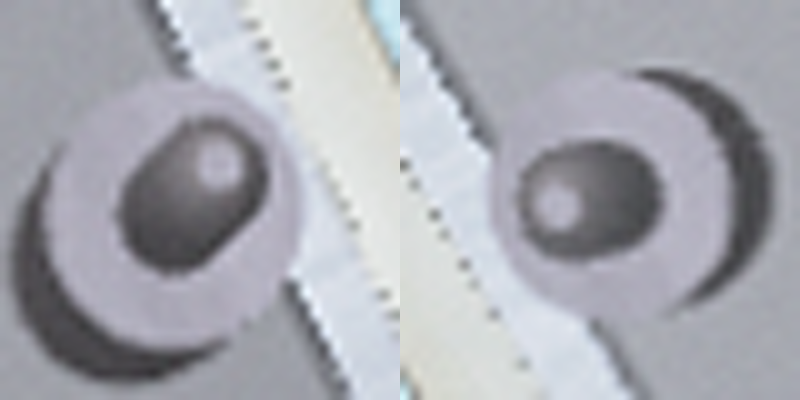

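View pics/g2.png

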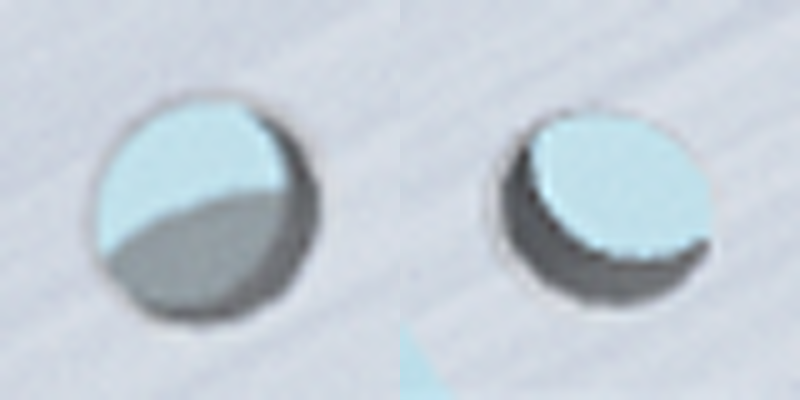

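```bash
python3 - <<'E'
from h import *
c=cam("wrist")
def pr(l,a,b,z):
    a=w(c,a,z)[:2];b=w(c,b,z)[:2]; print(l,z,"len %.4f"%np.linalg.norm(a-b),"mid",np.round((a+b)/2,4),"ang %.4f"%np.arctan2(*(a-b)[::-1]))
pr("tip",(398.3,53.8),(238.3,147.0),.172)
pr("sh",(393.8,58.8),(243.7,146.0),.150)
for z in(.2918,.2908,.2928): pr("hole",(438.2,195.2),(217.1,314.1),z)
print(w(c,(316.5,99),.184))
E
```

```text
tip 0.172 len 0.1502 mid [0.5388 0.184 ] ang 1.4377
sh 0.15 len 0.1497 mid [0.5389 0.1842] ang 1.4369
hole 0.2918 len 0.1497 mid [0.6191 0.1308] ang 1.4389
hole 0.2908 len 0.1503 mid [0.6194 0.1307] ang 1.4389
hole 0.2928 len 0.1490 mid [0.6189 0.131 ] ang 1.4389
[0.53839375 0.18460836 0.184     ]
```

Call:
jog_arm(series=[-8,5,0,0,-24,16,0,0,-44,29,0,0,-60,40,0,0,-72,48,-10,0,-80,53,-25,0,-80,53,-45,0,-80,53,-65,0])

```text
t: 10.17
position: [0.5404, 0.1833, 0.2985]
eef_rot: [0.315, 0.949, 0.0, 0.001]
ft_force: [0.4, 0.6, -6.6]
finger_gap: 0.169
```

Call:
jog_arm(series=[0,0,-10,0,0,0,-20,0,0,0,-27,0,0,0,-30,0,0,0,-30,0,0,0,-30,0,0,0,-30,0])

```text
t: 10.75
position: [0.5412, 0.1831, 0.2693]
eef_rot: [0.315, 0.949, 0.0, 0.001]
ft_force: [0.7, -0.6, -5.5]
finger_gap: 0.167
```

```bash
python3 - <<'E'
from h import *
st(); 
im=optics.snapshot("wrist"); cv2.imwrite("pics/i_w.png",im[:,:,::-1])
E
```

```text
t 10.75 pos [0.5412 0.1831 0.2693] yaxis ang 0.9289 z [ 1.2e-03  3.0e-04 -1.0e+00] F [ 0.7 -0.6 -5.5] T [-0.01 -0.08  0.05] gap 0.167 q [ 0.262  0.318  1.394 -0.     1.429 -0.667]
```

View pics/i_w.png

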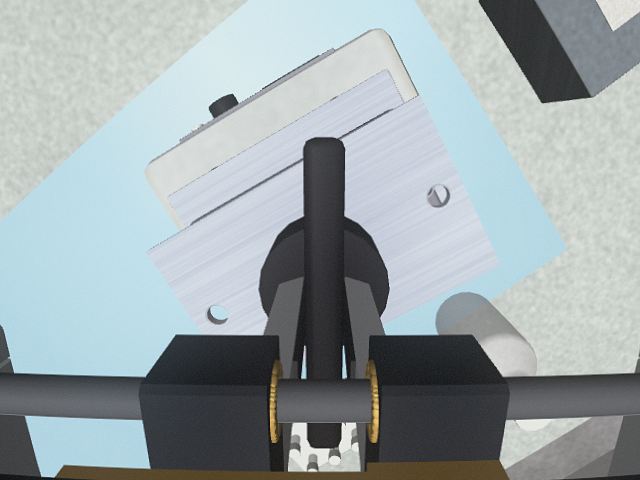

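Call:
jog_arm(series=[0,0,-4,0,0,0,-9,0,0,0,-13,0,0,0,-14,0,0,0,-14,0,0,0,-14,0])

```text
t: 11.3
position: [0.5409, 0.1831, 0.2544]
eef_rot: [0.315, 0.949, -0.0, -0.0]
ft_force: [-0.1, 0.7, -5.5]
finger_gap: 0.168
```

```bash
python3 - <<'E'
from h import *
st(); 
im=optics.snapshot("wrist")[:,:,::-1]; cv2.imwrite("pics/j_w.png",im)
c=cam("wrist")
def pr(l,a,b,z):
    a=w(c,a,z)[:2];b=w(c,b,z)[:2]; print(l,z,"len %.4f"%np.linalg.norm(a-b),"mid",np.round((a+b)/2,4),"ang %.4f"%np.arctan2(*(a-b)[::-1]))
def cr(x,y,h=20,f=10): return cv2.resize(im[y-h:y+h,x-h:x+h],None,fx=f,fy=f,interpolation=cv2.INTER_CUBIC)
cv2.imwrite("pics/j2.png",np.hstack([cr(438,195),cr(217,314)]))
print(proj(c,[[.549,.2583,.172],[.529,.1097,.172]]))
E
```

```text
t 11.30 pos [0.5409 0.1831 0.2544] yaxis ang 0.9290 z [-1.e-04 -0.e+00 -1.e+00] F [-0.1  0.7 -5.5] T [-0.06  0.01 -0.03] gap 0.168 q [ 0.262  0.326  1.417  0.     1.399 -0.667]
[[432.99377767 192.65140676]
 [220.20263636 306.84290636]]
```

View pics/j2.png

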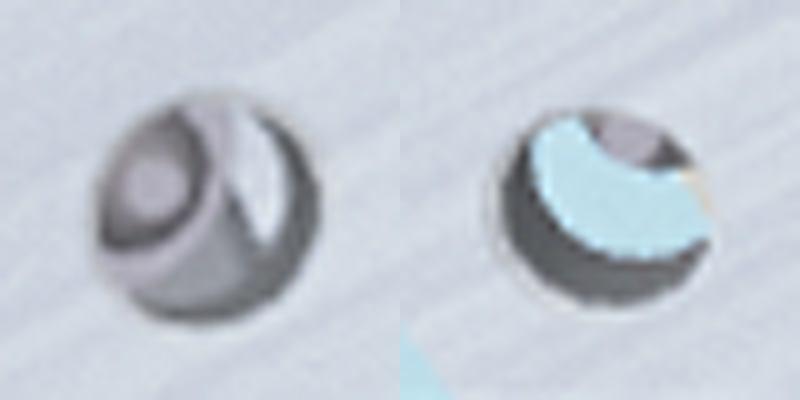

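```bash
python3 - <<'E'
from h import *
c=cam("wrist")
def pr(l,a,b,z):
    a=w(c,a,z)[:2];b=w(c,b,z)[:2]; print(l,z,"len %.4f"%np.linalg.norm(a-b),"mid",np.round((a+b)/2,4),"ang %.4f"%np.arctan2(*(a-b)[::-1]), a,b)
pr("tip",(432.3,193),(219.7,307.3),.172)
pr("hole",(438.2,195.2),(217.1,314.1),.1824)
E
```

```text
tip 0.172 len 0.1499 mid [0.539  0.1835] ang 1.4378 [0.54892643 0.25785237] [0.52904722 0.10923278]
hole 0.1824 len 0.1499 mid [0.5394 0.1843] ang 1.4394 [0.54917049 0.25855817] [0.52954119 0.10999838]
```

Call:
jog_arm(series=[-0.5,-0.7,-3,0,-0.5,-0.7,-6,0,-0.5,-0.7,-9,0,-0.5,-0.7,-12,0,-0.5,-0.7,-15,0,-0.5,-0.7,-18,0,-0.5,-0.7,-20,0,-0.5,-0.7,-20,0])

```text
t: 12.02
position: [0.5402, 0.1824, 0.2339]
eef_rot: [0.315, 0.949, -0.0, -0.0]
ft_force: [0.2, -0.5, -6.3]
finger_gap: 0.163
```

Call:
jog_arm(series=[0,0,-2,0,0,0,-4,0,0,0,-5,0,0,0,-6,0,0,0,-6,0])

```text
t: 12.43
position: [0.5405, 0.1824, 0.2287]
eef_rot: [0.315, 0.949, 0.0, 0.0]
ft_force: [-0.8, 0.2, -2.0]
finger_gap: 0.17
```

```bash
python3 - <<'E'
from h import *
st(); 
im=optics.snapshot("wrist")[:,:,::-1]; cv2.imwrite("pics/k_w.png",im)
im=optics.snapshot("scene")[:,:,::-1]; cv2.imwrite("pics/k_s.png",cv2.resize(im[170:320,260:440],None,fx=4,fy=4,interpolation=cv2.INTER_CUBIC))
E
```

```text
t 12.43 pos [0.5405 0.1824 0.2287] yaxis ang 0.9290 z [ 5.e-04  1.e-04 -1.e+00] F [-0.8  0.2 -2. ] T [-0.13  0.17 -0.05] gap 0.170 q [ 0.261  0.342  1.456 -0.     1.343 -0.668]
```

View pics/k_w.png

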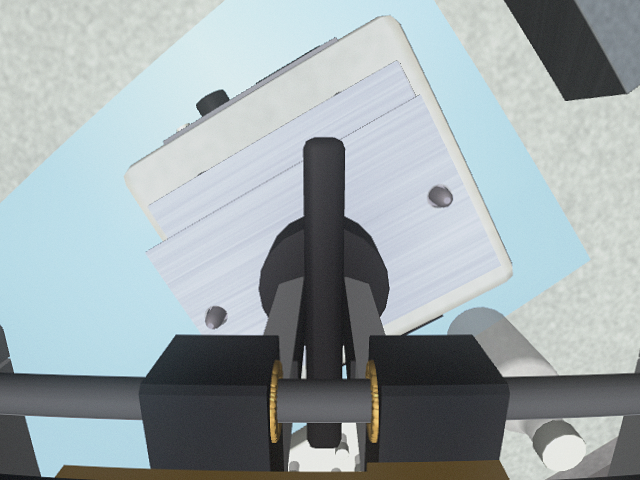

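View pics/k_s.png

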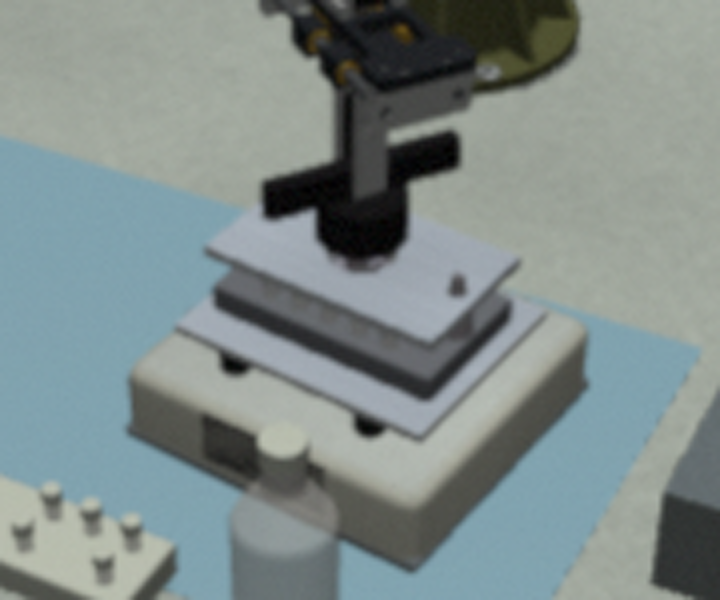

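The plate is over both pins, and the wrist carries only about 2 N, so the shoulders are holding it. Next I lower the knob until it meets the thread ends.

Call:
jog_arm(series=[0,0,-1,0,0,0,-2,0,0,0,-3,0,0,0,-3,0,0,0,-3,0])

```text
t: 12.95
position: [0.5405, 0.1824, 0.2257]
eef_rot: [0.315, 0.949, 0.0, 0.0]
ft_force: [-1.3, -0.2, 1.7]
finger_gap: 0.168
```

Call:
jog_arm(series=[0,0,-1,0,0,0,-1,0,0,0,-1,0])

```text
t: 13.2
position: [0.5405, 0.1824, 0.2254]
eef_rot: [0.315, 0.949, 0.0, 0.001]
ft_force: [-4.1, -0.8, 9.0]
finger_gap: 0.17
```

Call:
jog_arm(series=[0,0,0,0,0,0,0,0,0,0,2,0,0,0,4,0], jaw=0.8)

```text
t: 13.53
position: [0.5404, 0.1824, 0.2284]
eef_rot: [0.315, 0.949, -0.0, -0.0]
ft_force: [0.2, -0.2, -0.5]
finger_gap: 0.196
```

Call:
jog_arm(series=[0,0,0,0.08,0,0,0,0.16,0,0,0,0.24,0,0,0,0.32,0,0,0,0.4,0,0,0,0.48,0,0,0,0.54,0,0,0,0.54])

```text
t: 14.2
position: [0.5407, 0.1829, 0.2292]
eef_rot: [0.049, 0.999, 0.001, 0.001]
ft_force: [-0.2, 3.0, 3.6]
finger_gap: 0.203
```

```bash
python3 - <<'E'
from h import *
st(); 
im=optics.snapshot("wrist")[:,:,::-1]; cv2.imwrite("pics/l_w.png",im)
im=optics.snapshot("scene")[:,:,::-1]; cv2.imwrite("pics/l_s.png",cv2.resize(im[170:320,260:440],None,fx=4,fy=4,interpolation=cv2.INTER_CUBIC))
E
```

```text
t 14.20 pos [0.5407 0.1829 0.2292] yaxis ang 1.4720 z [ 0.0015  0.0011 -1.    ] F [-0.2  3.   3.6] T [ 0.62 -0.08 -0.04] gap 0.203 q [ 2.620e-01  3.420e-01  1.455e+00  1.000e-03  1.343e+00 -1.210e+00]
```

View pics/l_w.png

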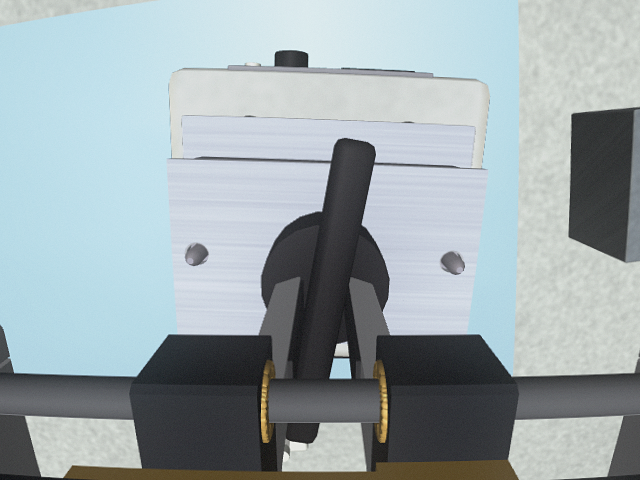

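View pics/l_s.png

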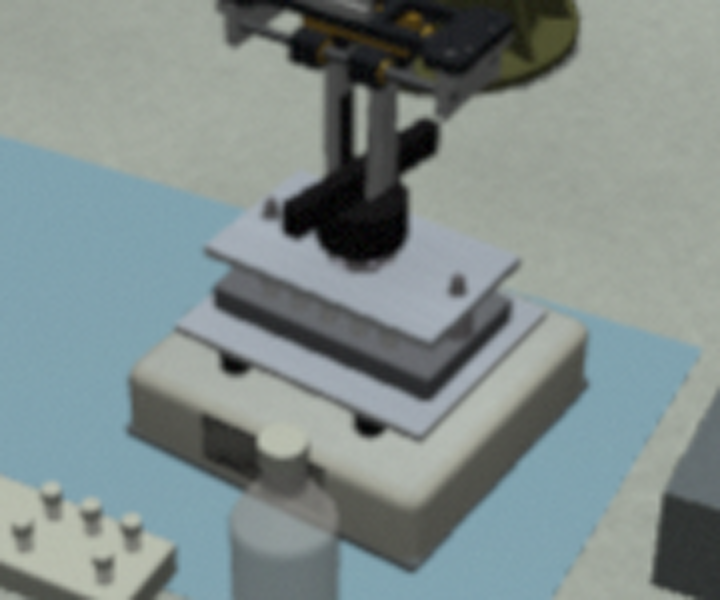

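The knob is following with about 0.2 rad of slack and the pins stand proud through a flush plate. I keep backing.

Call:
jog_arm(series=[0,0,0,0.06,0,0,0,0.12,0,0,0,0.18,0,0,0,0.24,0,0,0,0.28,0,0,0,0.32,0,0,0,0.32])

```text
t: 14.88
position: [0.5403, 0.1824, 0.2281]
eef_rot: [-0.109, 0.994, 0.0, -0.0]
ft_force: [1.1, 3.0, -0.7]
finger_gap: 0.202
```

```bash
python3 - <<'E'
from h import *
st(); 
im=optics.snapshot("wrist")[:,:,::-1]; cv2.imwrite("pics/m_w.png",im)
im=optics.snapshot("scene")[:,:,::-1]; cv2.imwrite("pics/m_s.png",cv2.resize(im[170:320,260:440],None,fx=4,fy=4,interpolation=cv2.INTER_CUBIC))
E
```

```text
t 14.88 pos [0.5403 0.1824 0.2281] yaxis ang 1.7889 z [-6.e-04 -1.e-04 -1.e+00] F [ 1.1  3.  -0.7] T [ 0.45 -0.18 -0.06] gap 0.202 q [ 0.261  0.343  1.456  0.     1.343 -1.528]
```

View pics/m_w.png

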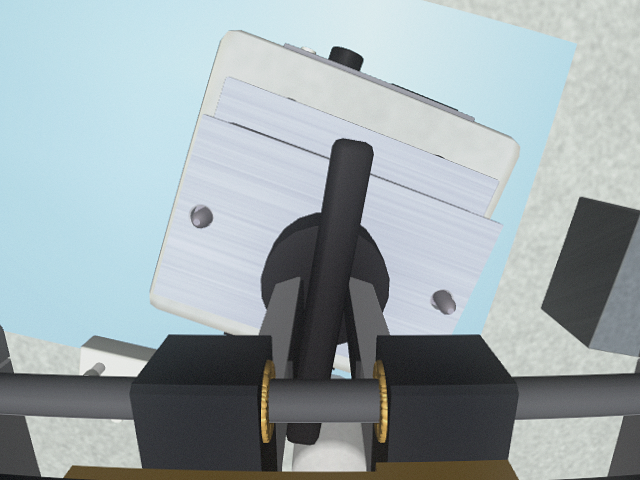

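View pics/m_s.png

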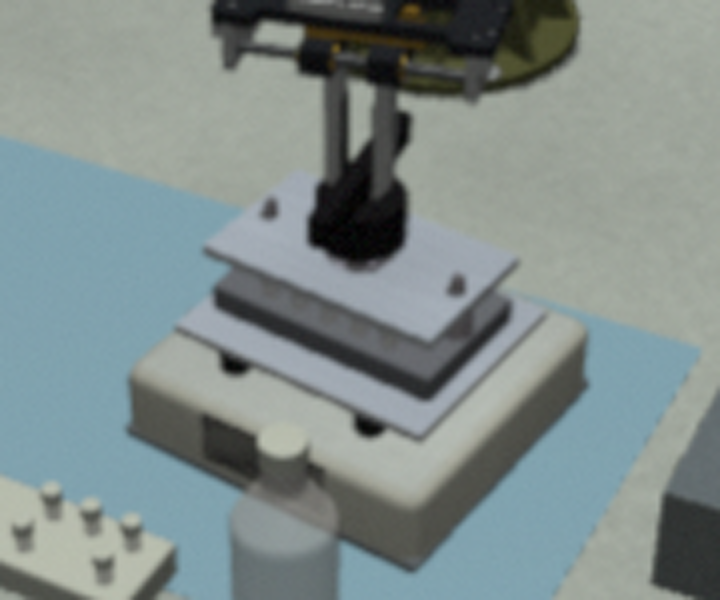

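Call:
jog_arm(series=[0,0,0,0.06,0,0,0,0.12,0,0,0,0.18,0,0,0,0.2,0,0,0,0.2])

```text
t: 15.4
position: [0.5403, 0.1825, 0.2282]
eef_rot: [-0.207, 0.978, 0.0, -0.0]
ft_force: [0.4, 3.5, -1.5]
finger_gap: 0.203
```

```bash
python3 - <<'E'
from h import *
st(); 
im=optics.snapshot("wrist")[:,:,::-1]; cv2.imwrite("pics/n_w.png",im)
im=optics.snapshot("scene")[:,:,::-1]; cv2.imwrite("pics/n_s.png",cv2.resize(im[170:320,260:440],None,fx=4,fy=4,interpolation=cv2.INTER_CUBIC))
E
```

```text
t 15.40 pos [0.5403 0.1825 0.2282] yaxis ang 1.9876 z [-4.e-04 -0.e+00 -1.e+00] F [ 0.4  3.5 -1.5] T [ 0.56 -0.05 -0.03] gap 0.203 q [ 0.261  0.343  1.456  0.     1.343 -1.726]
```

View pics/n_w.png

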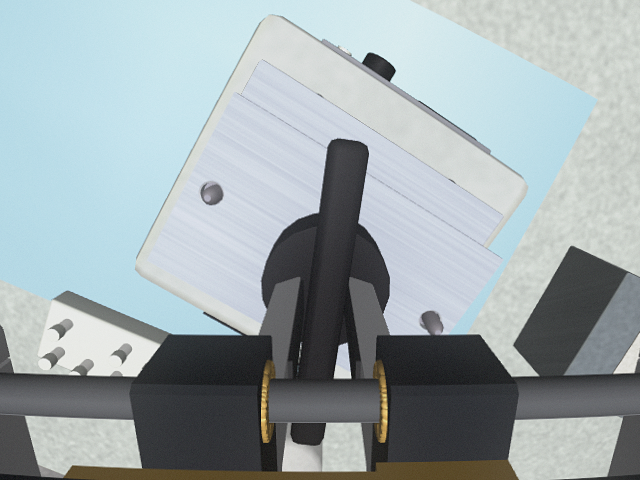

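View pics/n_s.png

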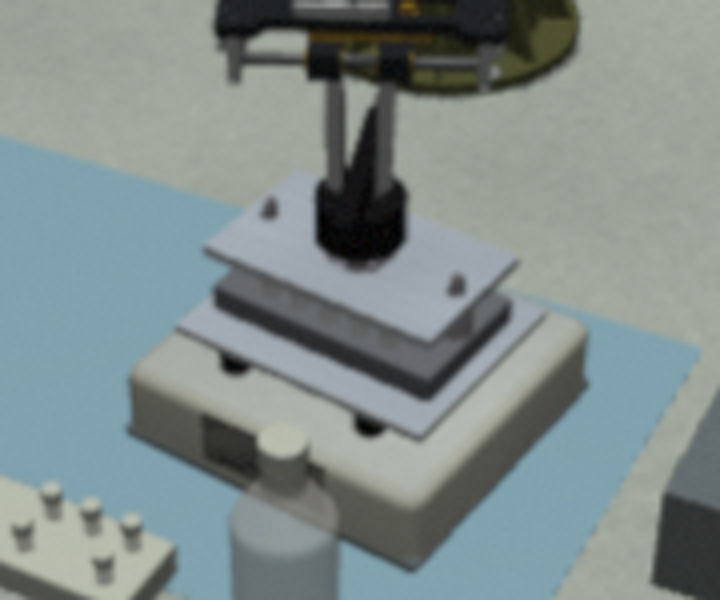

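The wrist carries about −1.5 N, which is the knob's weight, so the wedged fingers are holding the knob up past the thread ends. Opening slightly should let it drop.

Call:
jog_arm(series=[0,0,0,0,0,0,0,-0.03,0,0,0,-0.05,0,0,0,-0.05,0,0,0,-0.05], jaw=0.7)

```text
t: 15.92
position: [0.5404, 0.1823, 0.2285]
eef_rot: [-0.183, 0.983, -0.0, 0.0]
ft_force: [0.3, 0.6, -0.1]
finger_gap: 0.301
```

```bash
python3 - <<'E'
from h import *
st(); 
im=optics.snapshot("wrist")[:,:,::-1]; cv2.imwrite("pics/o_w.png",im)
im=optics.snapshot("scene")[:,:,::-1]; cv2.imwrite("pics/o_s.png",cv2.resize(im[170:320,260:440],None,fx=4,fy=4,interpolation=cv2.INTER_CUBIC))
E
```

```text
t 15.92 pos [0.5404 0.1823 0.2285] yaxis ang 1.9389 z [ 1.e-04 -2.e-04 -1.e+00] F [ 0.3  0.6 -0.1] T [ 0.06  0.02 -0.03] gap 0.301 q [ 0.261  0.342  1.456 -0.     1.344 -1.678]
```

View pics/o_w.png

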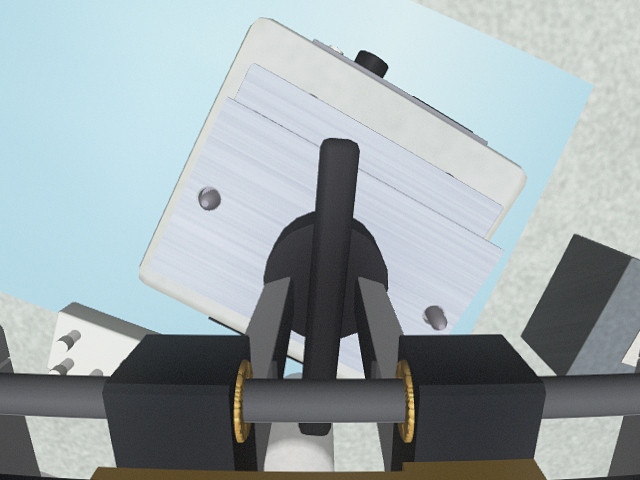

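View pics/o_s.png

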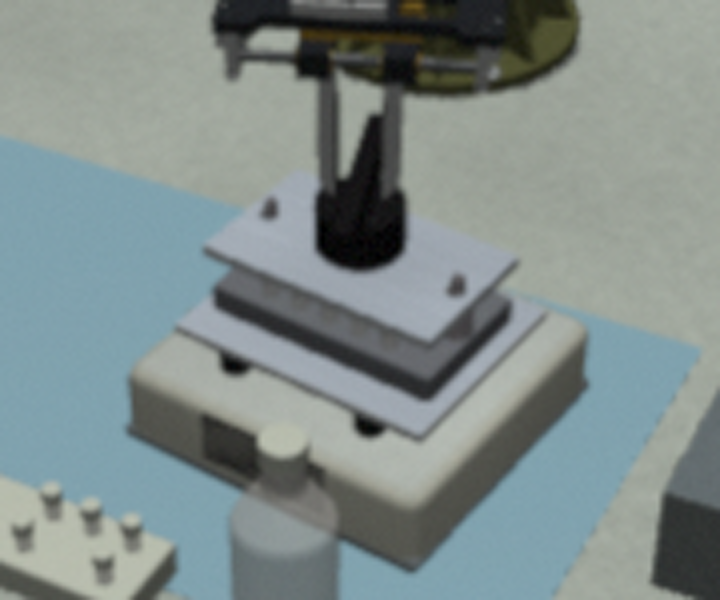

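The knob dropped: the scene shows the hub now covering the bright stud gap beneath it. Next, forwards.

Call:
jog_arm(series=[0,0,-2,0,0,0,-4,0,0,0,-6,-0.08,0,0,-6,-0.16,0,0,-6,-0.24,0,0,-6,-0.32,0,0,-6,-0.4,0,0,-6,-0.48], jaw=0.8)

```text
t: 16.68
position: [0.5401, 0.1825, 0.2219]
eef_rot: [0.058, 0.998, -0.0, -0.001]
ft_force: [-0.2, -0.4, -1.1]
finger_gap: 0.199
```

Call:
jog_arm(series=[0,0,0,-0.06,0,0,0,-0.12,0,0,0,-0.18,0,0,0,-0.2,0,0,0,-0.2])

```text
t: 17.1
position: [0.5402, 0.1823, 0.222]
eef_rot: [0.155, 0.988, -0.0, -0.0]
ft_force: [-0.3, -0.9, -3.3]
finger_gap: 0.2
```

```bash
python3 - <<'E'
from h import *
st(); 
im=optics.snapshot("wrist")[:,:,::-1]; cv2.imwrite("pics/p_w.png",im)
im=optics.snapshot("scene")[:,:,::-1]; cv2.imwrite("pics/p_s.png",cv2.resize(im[170:320,260:440],None,fx=4,fy=4,interpolation=cv2.INTER_CUBIC))
E
```

```text
t 17.10 pos [0.5402 0.1823 0.222 ] yaxis ang 1.2591 z [-9.e-04 -4.e-04 -1.e+00] F [-0.3 -0.9 -3.3] T [-0.24  0.15  0.02] gap 0.200 q [ 0.261  0.347  1.464 -0.     1.331 -0.998]
```

View pics/p_w.png

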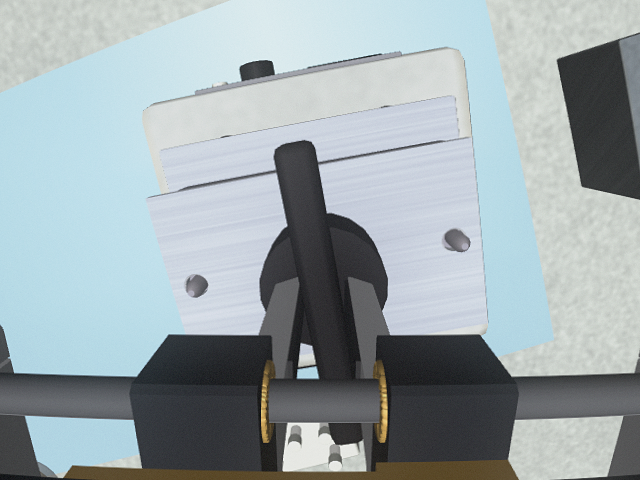

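View pics/p_s.png

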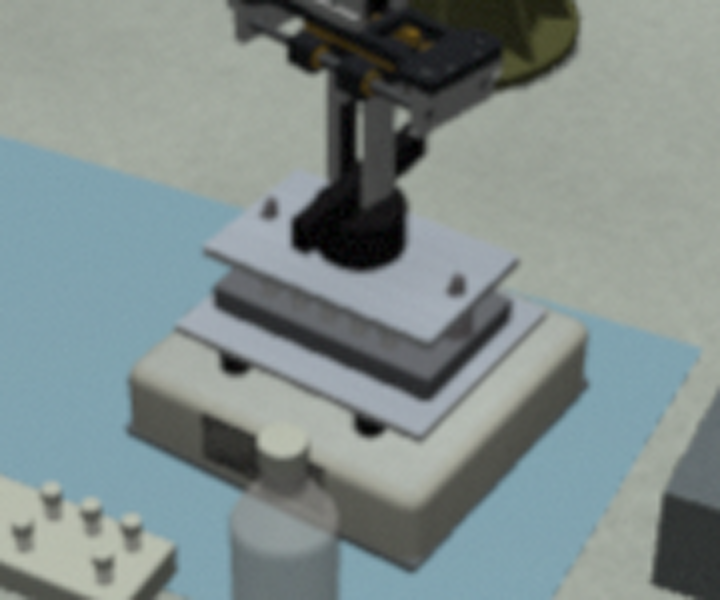

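Call:
jog_arm(series=[0,0,0,-0.08,0,0,0,-0.16,0,0,-1,-0.24,0,0,-1,-0.32,0,0,-1,-0.4,0,0,-1,-0.48,0,0,-2,-0.56,0,0,-2,-0.64])

```text
t: 17.87
position: [0.5403, 0.1821, 0.2202]
eef_rot: [0.459, 0.888, -0.0, -0.0]
ft_force: [-0.8, -1.7, -1.1]
finger_gap: 0.198
```

Call:
jog_arm(series=[0,0,0,-0.08,0,0,0,-0.16,0,0,-1,-0.24,0,0,-1,-0.32,0,0,-1,-0.4,0,0,-1,-0.48,0,0,-1,-0.56,0,0,-1,-0.6])

```text
t: 18.53
position: [0.54, 0.1821, 0.2189]
eef_rot: [0.701, 0.713, -0.001, -0.0]
ft_force: [-2.9, -1.8, -3.8]
finger_gap: 0.201
```

```bash
python3 - <<'E'
from h import *
st(); 
im=optics.snapshot("wrist")[:,:,::-1]; cv2.imwrite("pics/q_w.png",im)
im=optics.snapshot("scene")[:,:,::-1]; cv2.imwrite("pics/q_s.png",cv2.resize(im[170:320,260:440],None,fx=4,fy=4,interpolation=cv2.INTER_CUBIC))
E
```

```text
t 18.53 pos [0.54   0.1821 0.2189] yaxis ang 0.0160 z [-1.6e-03 -8.0e-04 -1.0e+00] F [-2.9 -1.8 -3.8] T [-0.56  0.52  0.08] gap 0.201 q [ 0.261  0.349  1.469 -0.     1.325  0.245]
```

View pics/q_w.png

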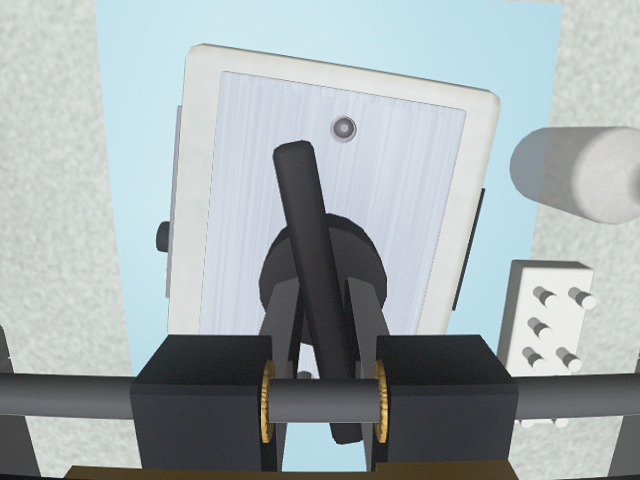

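View pics/q_s.png

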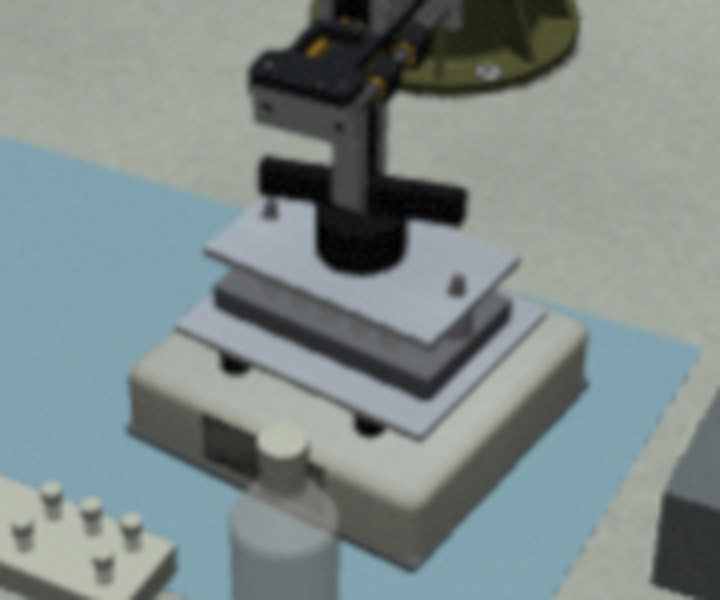

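Call:
jog_arm(series=[0,0,0,-0.06,0,0,0,-0.12,0,0,-1,-0.18,0,0,-1,-0.24,0,0,-1,-0.3,0,0,-1,-0.34,0,0,-1,-0.34])

```text
t: 19.22
position: [0.5401, 0.1825, 0.2183]
eef_rot: [0.811, 0.585, -0.0, -0.0]
ft_force: [-2.8, 0.5, -3.2]
finger_gap: 0.2
```

```bash
python3 - <<'E'
from h import *
st(); 
im=optics.snapshot("wrist")[:,:,::-1]; cv2.imwrite("pics/r_w.png",im)
E
```

```text
t 19.22 pos [0.5401 0.1825 0.2183] yaxis ang -0.3202 z [-8.e-04  1.e-04 -1.e+00] F [-2.8  0.5 -3.2] T [-0.01  0.69  0.04] gap 0.200 q [0.262 0.35  1.469 0.    1.323 0.582]
```

View pics/r_w.png

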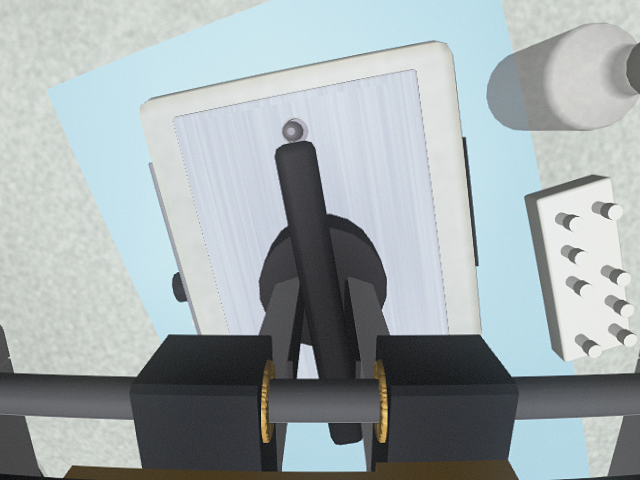

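Call:
jog_arm(series=[0,0,10,0.05,0,0,30,0.1,1,10,35,0.15,3,25,35,0.2,5,40,35,0.2,6,48,35,0.2,6,52,33,0.2,6,52,30,0.2], jaw=0.6)

```text
t: 19.93
position: [0.5464, 0.2352, 0.248]
eef_rot: [0.748, 0.663, 0.0, -0.0]
ft_force: [0.2, -0.6, 0.1]
finger_gap: 0.401
```

```bash
python3 - <<'E'
from h import *
st(); 
im=optics.snapshot("wrist")[:,:,::-1]; cv2.imwrite("pics/s_w.png",im)
im=optics.snapshot("scene")[:,:,::-1]; cv2.imwrite("pics/s_s.png",cv2.resize(im[170:320,260:440],None,fx=4,fy=4,interpolation=cv2.INTER_CUBIC))
E
```

```text
t 19.93 pos [0.5464 0.2352 0.248 ] yaxis ang -0.1203 z [-0.  0. -1.] F [ 0.2 -0.6  0.1] T [-0.11  0.05  0.02] gap 0.401 q [0.345 0.385 1.353 0.    1.404 0.465]
```

View pics/s_w.png

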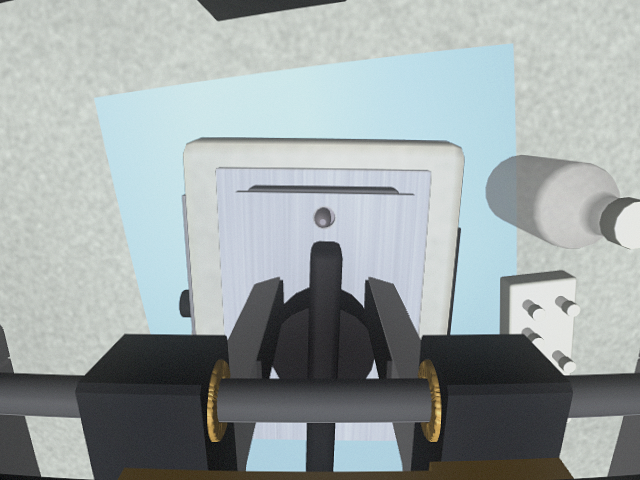

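View pics/s_s.png

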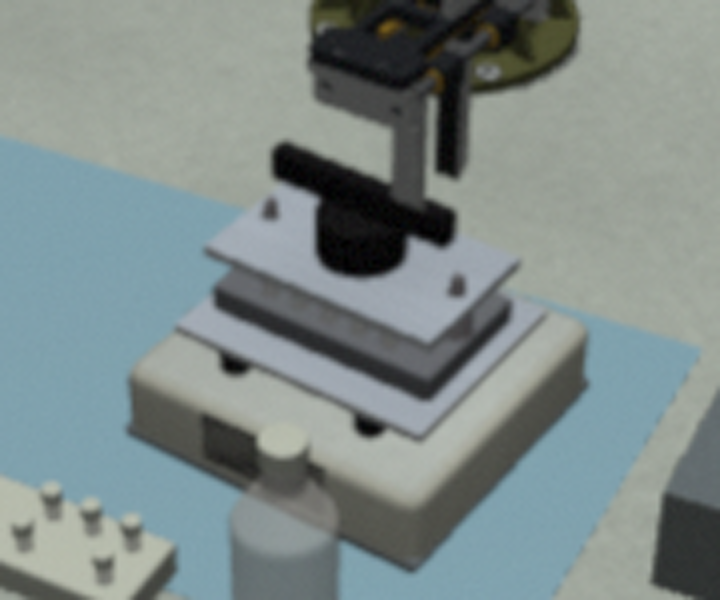

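Call:
jog_arm(series=[0,0,-12,0,0,0,-25,0,0,0,-33,0,0,0,-33,0,0,0,-33,0])

```text
t: 20.45
position: [0.5463, 0.2341, 0.2151]
eef_rot: [0.749, 0.663, -0.0, -0.0]
ft_force: [-0.1, -0.2, 0.1]
finger_gap: 0.4
```

Call:
jog_arm(series=[0,0,0,0,0,0,0,0,0,0,0,0,0,0,0,0], jaw=0.81)

```text
t: 20.78
position: [0.5465, 0.2344, 0.2158]
eef_rot: [0.749, 0.663, 0.0, 0.0]
ft_force: [-0.4, 0.0, -0.5]
finger_gap: 0.198
```

Call:
jog_arm(series=[2,-0.3,0,-0.04,4.1,-0.7,0,-0.08,6.1,-1.2,0,-0.12,8.1,-1.7,0,-0.16,10.1,-2.3,0,-0.2,12.1,-3,0,-0.24,12.1,-3,0,-0.24])

```text
t: 21.37
position: [0.5587, 0.2313, 0.2156]
eef_rot: [0.823, 0.568, 0.0, 0.0]
ft_force: [-0.4, -0.0, -1.2]
finger_gap: 0.197
```

Call:
jog_arm(series=[1.9,-0.8,0,-0.04,3.8,-1.6,0,-0.08,3.8,-1.6,0,-0.08])

```text
t: 21.62
position: [0.5624, 0.2298, 0.2155]
eef_rot: [0.845, 0.535, 0.0, 0.0]
ft_force: [1.0, -0.5, -0.2]
finger_gap: 0.189
```

```bash
python3 - <<'E'
from h import *
st(); 
im=optics.snapshot("wrist")[:,:,::-1]; cv2.imwrite("pics/t_w.png",im)
E
```

```text
t 21.62 pos [0.5624 0.2298 0.2155] yaxis ang -0.4417 z [ 2.e-04  1.e-04 -1.e+00] F [ 1.  -0.5 -0.2] T [-0.02  0.09 -0.03] gap 0.189 q [0.328 0.435 1.358 0.    1.348 0.769]
```

View pics/t_w.png

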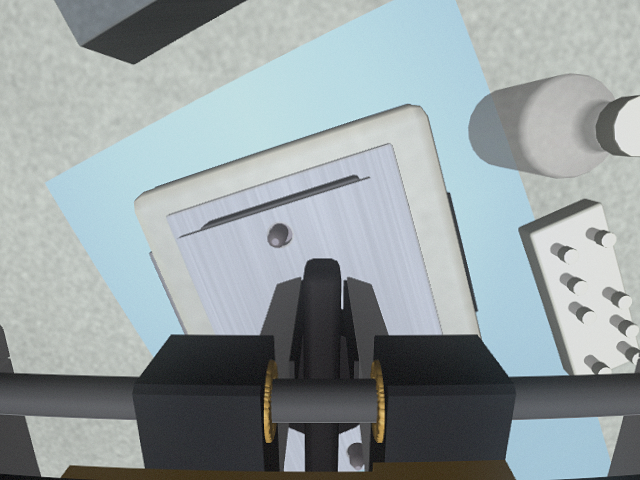

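Call:
jog_arm(series=[1.9,-0.9,0,-0.04,3.7,-1.9,0,-0.08,5.5,-3,0,-0.12,5.5,-3,0,-0.12])

```text
t: 22.0
position: [0.5678, 0.2268, 0.2155]
eef_rot: [0.875, 0.484, 0.0, -0.0]
ft_force: [-0.7, 0.3, 0.2]
finger_gap: 0.19
```

Call:
jog_arm(series=[1.7,-1.1,0,-0.04,3.4,-2.3,0,-0.08,3.4,-2.3,0,-0.08])

```text
t: 22.25
position: [0.5711, 0.2245, 0.2154]
eef_rot: [0.894, 0.449, -0.0, -0.0]
ft_force: [-0.7, -0.5, -0.1]
finger_gap: 0.191
```

```bash
python3 - <<'E'
from h import *
st(); 
im=optics.snapshot("wrist")[:,:,::-1]; cv2.imwrite("pics/u_w.png",im)
im=optics.snapshot("scene")[:,:,::-1]; cv2.imwrite("pics/u_s.png",cv2.resize(im[170:320,260:440],None,fx=4,fy=4,interpolation=cv2.INTER_CUBIC))
E
```

```text
t 22.25 pos [0.5711 0.2245 0.2154] yaxis ang -0.6402 z [-1.e-04  0.e+00 -1.e+00] F [-0.7 -0.5 -0.1] T [-0.    0.18 -0.01] gap 0.191 q [0.315 0.45  1.338 0.    1.354 0.955]
```

View pics/u_w.png

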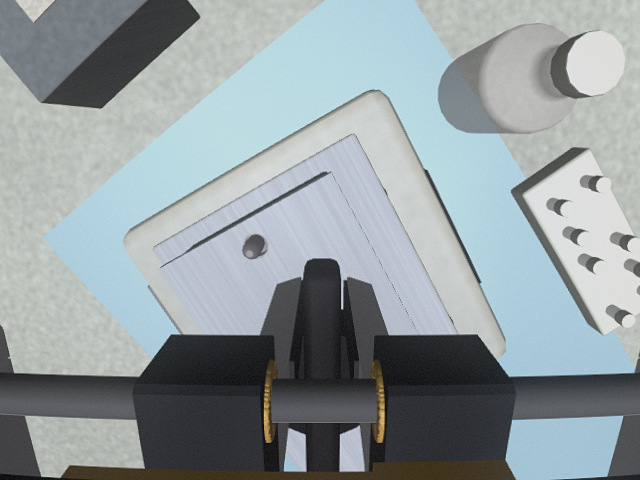

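View pics/u_s.png

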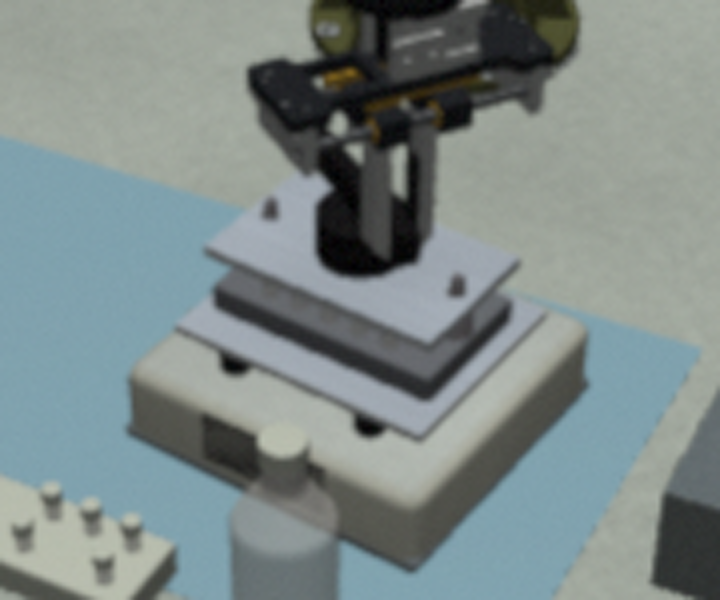

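```bash
python3 - <<'E'
from h import *
c=cam("scene"); a=np.linspace(0,6.283,73)
for off in((.539,.184),):
  for r in (0,.0025,.005,.007,.0116,.014):
    P=np.c_[off[0]+.031*np.cos(a),off[1]+.031*np.sin(a),np.full(73,.158+r)]
    p=proj(c,P); print(r,"bottom crop y %.1f"%((p[:,1].max()-170)*4+1.5),"x range",np.round((p[:,0].min()-260)*4),np.round((p[:,0].max()-260)*4))
# plate corner reference
th=-.134
R=np.array([[np.cos(th),-np.sin(th)],[np.sin(th),np.cos(th)]])
for x,y in((.055,.09),(.055,-.09),(-.055,.09),(-.055,-.09)):
    q=R@[x,y]+[.539,.184]; print((proj(c,[[*q,.158]])[0]-[260,170])*4)
for n in "klmnopqsu":
    im=cv2.cvtColor(cv2.imread(f"pics/{n}_s.png"),cv2.COLOR_BGR2GRAY)
    out=[]
    for x in (350,360,370):
        col=im[:,x].astype(int); d=[y for y in range(235,300) if col[y]<80]; out.append(max(d) if d else None)
    print(n,out)
E
```

```text
0 bottom crop y 281.2 x range 313.0 406.0
0.0025 bottom crop y 278.1 x range 313.0 406.0
0.005 bottom crop y 275.1 x range 313.0 406.0
0.007 bottom crop y 272.6 x range 313.0 406.0
0.0116 bottom crop y 267.0 x range 313.0 406.0
0.014 bottom crop y 264.0 x range 312.0 406.0
[427.90527698 342.91713608]
[201.57128876 245.60161095]
[518.16853572 257.52993869]
[297.27734901 169.46753446]
k [267, 269, 260]
l [267, 269, 262]
m [267, 268, 261]
n [267, 268, 262]
o [268, 270, 269]
p [269, 270, 269]
q [273, 274, 273]
s [275, 276, 275]
u [276, 276, 275]
```

Call:
jog_arm(series=[1.6,-1.4,0,-0.04,3.1,-2.8,0,-0.08])

```text
t: 22.52
position: [0.5738, 0.2223, 0.2153]
eef_rot: [0.911, 0.413, -0.0, -0.001]
ft_force: [-5.8, 5.8, 0.2]
finger_gap: 0.194
```

Call:
jog_arm(series=[1.5,-1.4,0,-0.04,3,-2.8,0,-0.08])

```text
t: 22.68
position: [0.5761, 0.2201, 0.2152]
eef_rot: [0.927, 0.376, -0.001, -0.001]
ft_force: [-12.3, 9.4, 2.0]
finger_gap: 0.19
```

```bash
python3 - <<'E'
from h import *
st(); 
im=optics.snapshot("wrist")[:,:,::-1]; cv2.imwrite("pics/v_w.png",im)
E
```

```text
t 22.68 pos [0.5761 0.2201 0.2152] yaxis ang -0.7993 z [-0.0029  0.0017 -1.    ] F [-12.3   9.4   2. ] T [1.83 2.53 0.1 ] gap 0.190 q [0.305 0.458 1.327 0.003 1.359 1.103]
```

View pics/v_w.png

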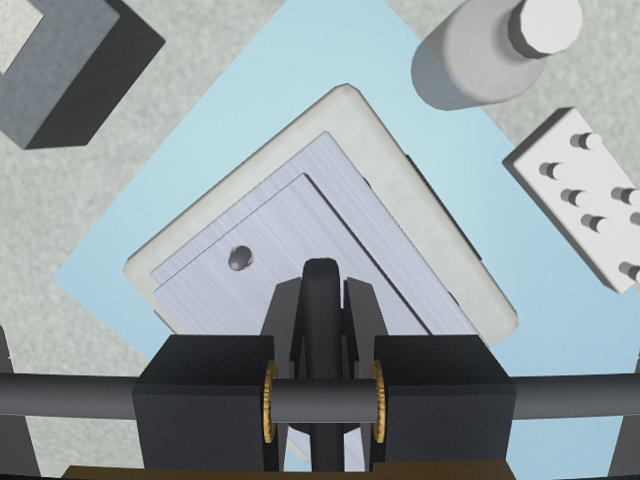

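The tangential force rose to about 15 N, so the knob is tight. I release and retreat.

Call:
jog_arm(series=[-1,1,0,0,-1.5,1.5,0,0,-1.5,1.5,0,0,-1.5,1.5,0,0], jaw=0.55)

```text
t: 23.07
position: [0.5759, 0.2204, 0.2156]
eef_rot: [0.927, 0.376, 0.0, 0.0]
ft_force: [1.1, -0.0, 0.4]
finger_gap: 0.429
```

Call:
jog_arm(series=[0,0,10,0,0,0,30,0,0,0,55,0,0,0,85,0,0,0,110,0,0,0,120,0])

```text
t: 23.57
position: [0.5762, 0.2204, 0.3402]
eef_rot: [0.927, 0.376, 0.003, 0.0]
ft_force: [0.7, 0.4, 1.3]
finger_gap: 0.45
```

Call:
jog_arm(series=[0,-30,0,0,0,-65,0,0,0,-100,0,0,0,-140,0,0,0,-180,0,0,0,-220,0,0,0,-250,0,0,0,-260,0,0])

```text
t: 24.23
position: [0.5754, -0.0434, 0.335]
eef_rot: [0.927, 0.374, -0.0, 0.0]
ft_force: [-0.2, -0.1, 0.7]
finger_gap: 0.451
```

```bash
python3 - <<'E'
from h import *
st(); 
im=optics.snapshot("top")[:,:,::-1]; cv2.imwrite("pics/x_t.png",im); cv2.imwrite("pics/x_t2.png",cv2.resize(im[220:340,245:375],None,fx=6,fy=5,interpolation=cv2.INTER_CUBIC))
im=optics.snapshot("scene")[:,:,::-1]; cv2.imwrite("pics/x_s.png",cv2.resize(im[170:320,260:440],None,fx=4,fy=4,interpolation=cv2.INTER_CUBIC))
E
```

```text
t 24.23 pos [ 0.5754 -0.0434  0.335 ] yaxis ang -0.8042 z [-7.e-04 -5.e-04 -1.e+00] F [-0.2 -0.1  0.7] T [-0.04  0.15 -0.02] gap 0.451 q [-1.390e-01  3.070e-01  1.259e+00 -1.000e-03  1.576e+00  6.660e-01]
```

View pics/x_t.png

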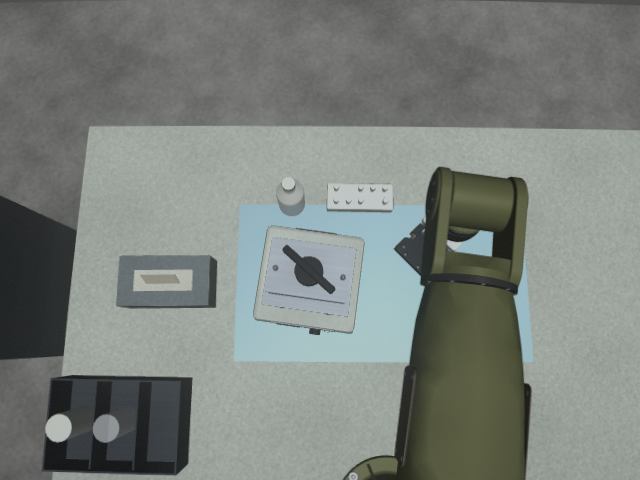

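View pics/x_t2.png

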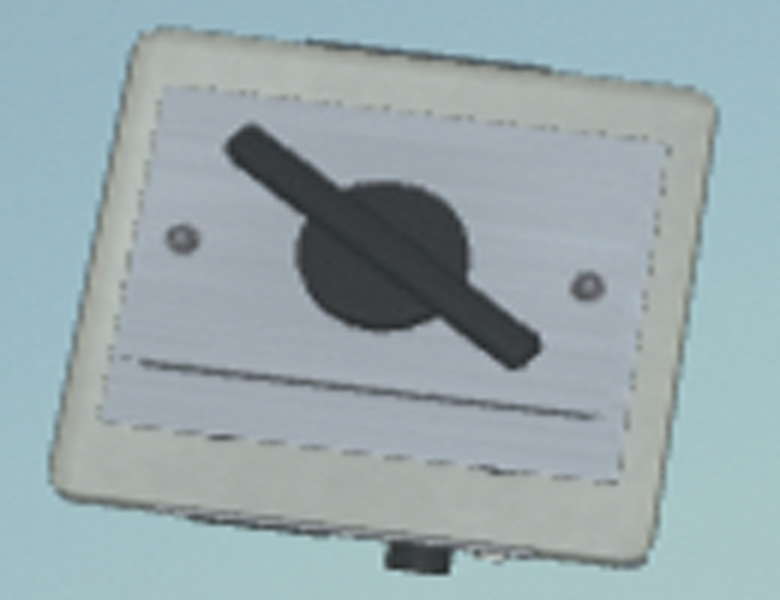

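View pics/x_s.png

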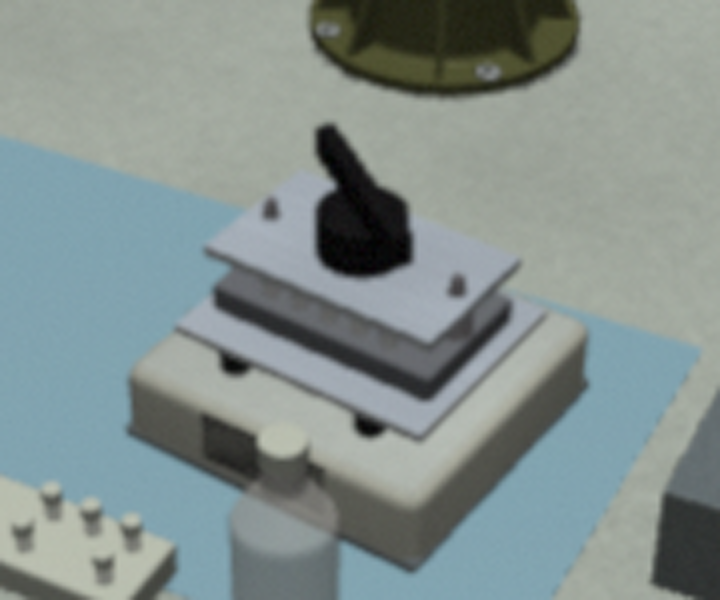

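```bash
python3 - <<'E'
from h import *
c=cam("top")
f=lambda u,v:(245+(u+.5)/6-.5,220+(v+.5)/5-.5)
a=w(c,f(240,138),.218)[:2];b=w(c,f(524,352),.218)[:2]
ang=np.arctan2(*(a-b)[::-1]); print(a,b,(a+b)/2,np.linalg.norm(a-b),"turn",-(ang-np.pi - -.1335)-0, "mod pi", (-(ang+.1335))%np.pi)
im=cv2.cvtColor(cv2.imread("pics/x_s.png"),cv2.COLOR_BGR2GRAY)
print([max(y for y in range(235,300) if im[y,x]<80) for x in(350,360,370)])
E
```

```text
[0.58465223 0.23328872] [0.49538754 0.1339199 ] [0.54001989 0.18360431] 0.13357525065062562 turn 2.1691807340495104 mod pi 2.1691807340495104
[275, 276, 275]
```

```bash
python3 -c "
from rig import finish_job
print(finish_job())"
```

```text
the job is handed in; nothing more can be done
None
```

The tube holder is closed and the job is handed in, at about 24 s on the robot clock. `finish_job` reports no verdict.

**What I did:** I picked the plate up by its knob, lined its holes up with the pins using the wrist camera, and lowered it slowly onto the shoulders. I backed the knob to about −0.3 rad. There my fingers were holding it up, so I opened them and it dropped. I then screwed it forwards and tightened it by pushing near the end of the bar, until the push read about 15 N.

**Last checks:**
- **Plate:** both pins show through it and it looks flush and level. The bar's centre measures about 1 mm from the stud axis.
- **Knob:** the top picture puts it at about 2.17 rad. The height of its hub in the scene picture stopped falling at about 1.6 rad, which agrees with it being down on the plate.
- **Surroundings:** nothing near the mill looks disturbed. The arm hides the jar in the last top picture, so I did not re-check it. The gripper is well clear of everything.

**What went wrong or disagreed:**
- The first grasp closed above the bar because the fingers were slower than I expected. I redid it with no harm done.
- The knob turned freely until about 2.1 rad and then went tight, a little past the quoted 2.0. My angle reading is only good to about 0.1 rad.
- I judged the click from the scene picture (the hub dropped to about 5–7 mm above the plate) and from how the knob then screwed down. I had no direct reading of the gap.

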